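# Refit the coin insert and close the cash drawer

## Robot

A 7-joint arm with a two-finger parallel gripper is mounted at the origin on a cart in front of the work surface, level with it; the furniture and walls round the work are solid. World frame = base frame: x ahead of the robot, y to its left, z up, the work surface at z = 0. Lengths are in mm, angles in rad, forces in N, time in s.
With the tool pointing down it reaches from about 425 to 875 mm from the base axis. Payload 8.4 kg.
Tool frame: the origin (TCP) lies at the very end of the fingers, on their centre line; the grasp point (between the pads) lies behind it (hold_point_z is the z of the grasp point in the tool frame, in mm); z points along the fingers, y is the line along which they close (so a half turn about z gives the same grasp; the last joint's range is limited). The gripper opens to 87 mm and grips with 3 to 60 N. Pads are 19 mm wide; open, the fingers measure 117 mm over their backs; the gripper's body (75 mm by 190 mm) begins 51 mm behind the grasp point.
Start: joints at [1.086, 0.333, 0.04, 1.465, -0.013, 1.343, -0.059], TCP at [244.571, -602.203, 222.546] pointing down, gripper open.
Joint ranges: [-2.58, 2.58], [-0.38, 2.09], [-1.3, 1.39], [0.25, 2.4], [-1.5, 4.64], [0.08, 2.09], [-2.65, 2.65]. Speed limits (rad/s): [2.22, 2.22, 2.79, 2.79, 3.14, 3.14, 3.14].

## Interface

Orientations are given as a unit quaternion [x, y, z, w].
In Python, from workcell import get_obs, grab_frame, hand_in, hold_point_z gives the robot as it stands.
- The arm moves only by the tool move_arm, never from a script. Its arguments are lists of equal length, an entry for each row: "offset": the shift along the tool's x, y, z in cm, a list of three; "twist": the turn about the tool's z in degrees; "fingers": the finger opening in cm, from 0 to 8.7. In form: {"offset": [[dx, dy, dz], ...], "twist": [twist, ...], "fingers": [fingers, ...]}. A call has 1 to 20 rows; each row shifts and turns the commanded pose from where the row before left it, along the tool's axes as they then stand; what a row does not reach is not made up. A row lasts 1/12 s, in which the tool goes at most 41.7 mm and 7.16 degrees, less where a joint would pass 70% of its speed; a pose out of reach is approached as far as the arm can. A call with a gripper value outside its range is refused whole. The fingers move at their own pace and stop on an object; "grip_force" is the grip in N (left out, the last holds). Time passes only in rows, so rows that do not move let the fingers close. It gives the time, the measured TCP pose, the force, the opening and the grip force at its end, in the units of the state.
- get_obs(): the state, without advancing time (a new reading comes with each control period).
- grab_frame(name): name is "scene" or "side" or "wrist"; returns a dict with "img" (384x512x3 uint8, red, green, blue), "z_map" (384x512 float32, mm along the optical axis (not along the pixel's ray), 0 where there is no reading), "fx", "fy", "cx", "cy" (pixels), "R" (3x3) and "t" (3): a world point X has camera coordinates R X + t. Camera axes: x right, y down, z forward; pixel columns grow to the right and rows downward; lengths in mm; the calibration is good to about 2 mm. A picture is of the moment at which its call begins.
- hand_in(): hands the job in; it is judged then, once.
The state is a dict: "t": time; "qpos": joint angles; "dq": joint speeds; "tau": joint torques, N m; "ee_pos": TCP position; "eef_rot": TCP orientation; "ft_force": force on the tool from outside, world axes, zero at the start; "ft_torque": the same for the moment, N m; "finger_gap": finger opening in mm; "gripper_force": force on a finger pad.
Only numpy, scipy, OpenCV 4.12 (cv2) and the standard library are available. Lean on these libraries where they do the work, as an engineer would, in place of code of your own. Each camera call takes 0.05 s, during which the arm holds its last target. There are 200 camera calls.

## Task

The cash drawer is standing open. Lay the grey coin insert, which is on the counter, flat and flush in the empty well at the front of the drawer, then push the drawer fully home so that it clicks shut and stays shut. Leave the milk pitcher and the stacked cups where they stand.

Things in the scene. Friction and masses are not known exactly. Their poses are not given: they have to be found in the camera images.
- insert_center (a point): Grey plastic coin insert, loose, 0.2 kg: open tray 84 mm (its x) by 150 mm (its y), walls 4 mm thick and 36 mm high. The point is its centre, 25 mm above its underside; z up. It starts upright on the counter left or right of the drawer, the milk pitcher on the other side. A half turn about z is the same. Behind the right-hand place a clipboard stands, 255 mm high.
- rib_top (a point): Middle of the top edge of the insert's grip rib, 50 mm above its underside: a wall 12 mm thick (y) and 76 mm long (x) across the insert's middle. On each side of it is an open cup 65 mm wide, clear down to 9 mm above the underside but for a ramp at the outer end. Pinch the rib from above, fingers closing along y.
- cash_box: Dark cash box fixed to the counter, 200 mm wide (y), 240 mm deep (x), 87 mm high, an order pad on top (to 104 mm). Origin under its centre; x points away from its front, which faces the robot; z up.
- well (a point): Centre of the floor of the well in the front of the open drawer, 20 mm above the counter; moves with the drawer; axes as the cash box (x is the way it closes). The well is 92 mm (x) by 158 mm (y), 35 mm deep, rims rounded: 4 mm clearance round the insert, which lies with its x along the well's x, either way round, on the floor, its walls flush with the rims to 1 mm.
- drawer_front (a point): Centre of the outer face of the drawer's front panel, 48 mm above the counter; moves with the drawer; axes as the cash box. The panel is flat, 200 mm wide, 76 mm high (top 86 mm above the counter), without handle; a small lock stands 4 mm proud, 66 mm to the +y side. The well's centre is 66 mm behind this face.
- drawer (a joint): How far the drawer is open, m: 0 fully home, 0.13 to 0.15 at the start, stop at 0.16. It slides to the cash box's -x with about 1.5 N of friction. From about 15 mm open a sprung detent resists closing with some 8 N; past about 6 mm it draws the drawer home and holds it. A drawer left short of that stays ajar.
- pitcher_center (a point): Steel milk pitcher with a handle, loose, 72 x 113 x 104 mm; the point is inside it, 50 mm above its underside. To be left alone.
- cups_center (a point): Two stacked white porcelain cups, loose, 82 mm across, 89 mm high; the point is 45 mm above the underside. To be left alone.
Mind the look-alikes: they are no part of the job. Leave any purple look-alike of the part that bears insert_center alone.

How it is judged:
By the outcome, as a careful person would: the job done as asked, in the order asked, and still so for the second after the job is handed in, with the robot touching nothing.
It also fails if it takes over 64 s, if anything falls off the work surface, if the arm or the gripper's body presses on something with over 40 N, if the wrist force passes 120 N, or if a joint passes its speed limit or range.

## Working session

There is one attempt and no reset: what is moved stays moved. The work goes in short steps, Python scripts to look and compute and a tool call to move; the robot and the scene stay as the last step left them, time stands still between calls to the robot, and variables do not carry over. Pictures are saved under pics/ and viewed, at most 10 in all, crops included, and the job is handed in when it is done.

Besides the shell and the picture viewer there is one more tool, called after "Request:" by a JSON object that holds its "api" and its "payload", one argument or row to a line. move_arm: Moves the arm, as the interface text tells. Its arguments: {"type":"object","properties":{"offset":{"type":"array","items":{"type":"array","items":{"type":"number"}}},"twist":{"type":"array","items":{"type":"number"}},"fingers":{"type":"array","items":{"type":"number"}},"grip_force":{"type":"number"}},"required":["offset","twist","fingers"]}

```bash
mkdir -p pics; ls; cat > h.py <<'E'
import numpy as np, cv2
from workcell import get_obs, grab_frame, hand_in, hold_point_z
def grab(n):
    f=grab_frame(n); np.savez(n+'.npz',**{k:np.asarray(v) for k,v in f.items()}); return f
def load(n): return dict(np.load(n+'.npz'))
def pts(f):
    z=f['z_map']; v,u=np.mgrid[:384,:512]
    P=np.stack([(u-f['cx'])/f['fx']*z,(v-f['cy'])/f['fy']*z,z],-1)
    W=(P-f['t'])@f['R']; W[z<=0]=np.nan; return W
def ray(f,u,v,h):
    d=f['R'].T@np.array([(u-f['cx'])/f['fx'],(v-f['cy'])/f['fy'],1.]); c=-f['R'].T@f['t']
    return c+d*(h-c[2])/d[2]
E
python3 - <<'E'
from h import *
o=get_obs(); print(o); print(hold_point_z)
ims=[]
for n in('scene','side'):
    f=grab(n); ims.append(f['img']); print(n,-f['R'].T@f['t'],f['R'][2],f['fx'])
for n,i in zip(('scene','side'),ims): cv2.imwrite(f'pics/{n}1.png',cv2.resize(i[:,:,::-1],(800,600)))
E
```

```text
pics
{'t': 0.0, 'qpos': array([ 1.08580398,  0.33391195,  0.03988797,  1.46628145, -0.01340028,
        1.34329646, -0.05849593]), 'dq': array([ 6.49242891e-04, -3.56184272e-04, -6.77466168e-05, -1.15715093e-03,
        1.17478451e-03, -9.90191298e-04,  1.65742585e-03]), 'tau': array([ 8.25674870e-04, -6.56368303e+01,  1.33548751e+00, -4.03791296e+01,
       -5.98930148e-02,  4.47936903e-02,  1.39056388e-04]), 'ee_pos': array([ 244.37645321, -601.80077764,  221.65381463]), 'eef_rot': array([ 9.81455386e-01,  1.91688967e-01, -2.12439915e-04, -7.87388982e-04]), 'ft_force': array([-0.01784156,  0.37979874, -0.49372355]), 'ft_torque': array([-0.00289697,  0.02821129,  0.0446545 ]), 'gripper_force': 0.0, 'finger_gap': 86.9948048363574}
-18.700000000000003
scene [-190.58170622  844.56627084  801.32591581] [ 0.65174102 -0.47118743 -0.59431982] 353.06795047260135
side [ 339.89271932 1728.23860548  715.20958292] [ 0.1562059  -0.9053504  -0.39489285] 422.14025422371174
```

View pics/scene1.png

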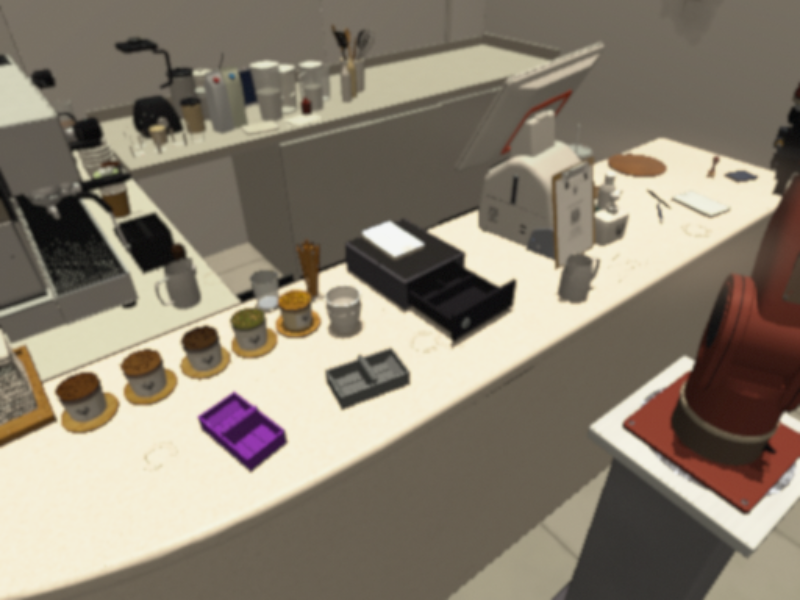

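View pics/side1.png

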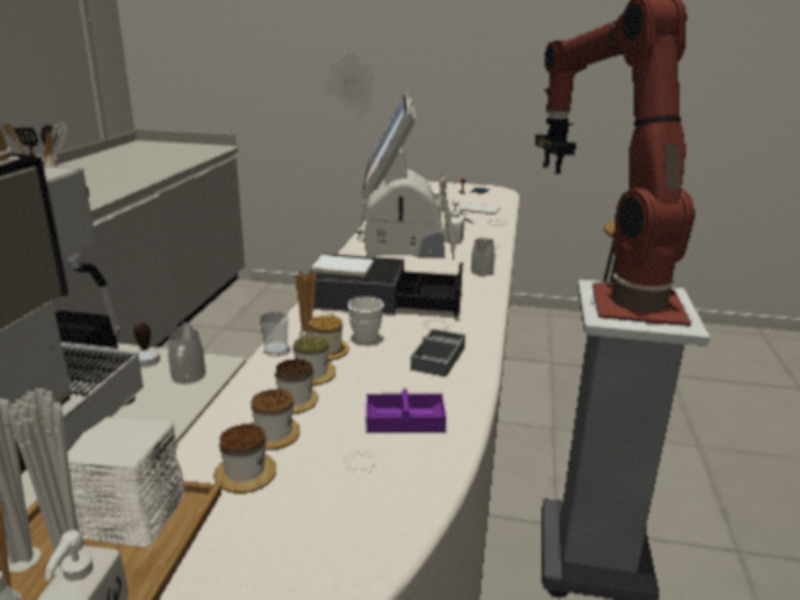

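The scene view shows the grey insert at (367,378) of 800x600, on the counter left of the drawer. The purple look-alike is at (243,430), the open drawer at (462,295), the cups at (343,311) and the pitcher at (577,277). The side view shows the same objects: insert (439,352), purple (405,413), drawer (430,290). The grey one fits the description; the purple one must be left alone. I'll confirm with a crop and measure.

```bash
python3 - <<'E'
from h import *
f=load('scene'); W=pts(f); im=f['img']
c=im[175:300,180:345]; cv2.imwrite('pics/crop1.png',cv2.resize(c[:,:,::-1],(792,600),interpolation=cv2.INTER_CUBIC))
def rect(P,name):
    r=cv2.minAreaRect(P[:,:2].astype(np.float32)); print(name,len(P),'c',np.round(r[0],1),'size',np.round(r[1],1),'ang',round(r[2],1),'zmin/max',np.nanpercentile(P[:,2],[1,50,99]).round(1))
    return r
def reg(u0,u1,v0,v1,zlo,zhi):
    Q=W[v0:v1,u0:u1].reshape(-1,3); return Q[(Q[:,2]>zlo)&(Q[:,2]<zhi)]
rect(reg(200,270,215,265,25,60),'insert>25'); rect(reg(200,270,215,265,43,58),'rib')
rect(reg(310,345,165,200,60,130),'x')
# drawer
g=reg(222,335,135,225,78,95); rect(g,'box/drawer top');
g=reg(255,335,165,222,60,92); rect(g,'drawer panel')
g=reg(222,302,135,200,84,110); rect(g,'boxtop')
g=reg(205,235,178,220,10,100); rect(g,'cups'); g=reg(352,385,158,198,8,110); rect(g,'pitcher')
for v in range(165,220,6): print(v,[tuple(W[v,u].round(0).astype(int)) if W[v,u][0]==W[v,u][0] else 0 for u in range(262,334,9)])
E
```

```text
insert>25 467 c [488.4 421.5] size [150.2  88.1] ang 80.4 zmin/max [25.2 34.1 50.9]
rib 73 c [486.6 421.6] size [12.7 76.9] ang 80.3 zmin/max [44.3 48.1 51.2]
x 166 c [480.3  65. ] size [ 14.5 107. ] ang 2.8 zmin/max [60.9 78.4 87.5]
box/drawer top 1567 c [689.6  82.1] size [441.6 491.6] ang 44.6 zmin/max [78.6 86.3 93.1]
drawer panel 741 c [594.3 118.9] size [248.2 203.4] ang 3.2 zmin/max [61.  84.5 89.5]
boxtop 1649 c [708.  158.6] size [293.3 412.1] ang 51.0 zmin/max [ 84.2  87.6 102.6]
cups 574 c [725.2 317.5] size [ 80.3 218.8] ang 52.8 zmin/max [12.2 63.4 90.8]
pitcher 757 c [ 493.7 -214.9] size [111.3 254.4] ang 40.5 zmin/max [ 9.2 52.5 99.9]
165 [(np.int64(704), np.int64(145), np.int64(85)), (np.int64(682), np.int64(119), np.int64(86)), (np.int64(660), np.int64(93), np.int64(87)), (np.int64(639), np.int64(67), np.int64(87)), (np.int64(719), np.int64(-60), np.int64(-2)), (np.int64(694), np.int64(-88), np.int64(-1)), (np.int64(671), np.int64(-118), np.int64(-1)), (np.int64(644), np.int64(-144), np.int64(2))]
171 [(np.int64(668), np.int64(173), np.int64(88)), (np.int64(651), np.
[... 2508 characters left out ...]
 np.int64(0)), (np.int64(543), np.int64(231), np.int64(-1)), (np.int64(522), np.int64(207), np.int64(1)), (np.int64(476), np.int64(208), np.int64(32)), (np.int64(472), np.int64(170), np.int64(15)), (np.int64(466), np.int64(130), np.int64(-2)), (np.int64(445), np.int64(108), np.int64(1)), (np.int64(426), np.int64(83), np.int64(0))]
219 [(np.int64(536), np.int64(277), np.int64(1)), (np.int64(518), np.int64(251), np.int64(-1)), (np.int64(497), np.int64(228), np.int64(1)), (np.int64(479), np.int64(203), np.int64(0)), (np.int64(462), np.int64(177), np.int64(-2)), (np.int64(442), np.int64(154), np.int64(-1)), (np.int64(422), np.int64(130), np.int64(1)), (np.int64(403), np.int64(106), np.int64(1))]
```

View pics/crop1.png

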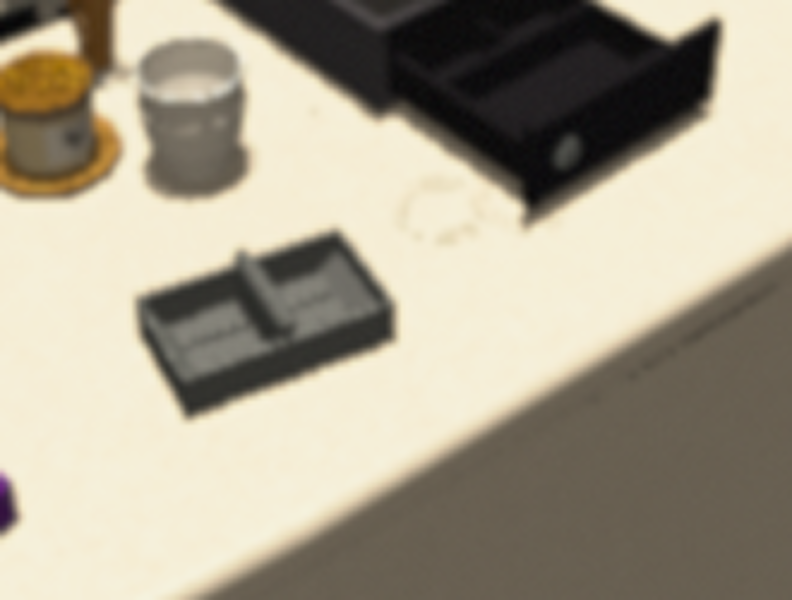

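The crop confirms the grey insert at crop (265,325), with its rib across the middle, and the drawer and its lock at upper right (568,150). Next I'll fit the drawer faces and check the obstacles.

```bash
python3 - <<'E'
from h import *
f=load('scene'); W=pts(f)
Q=W[160:225,250:335].reshape(-1,3); 
P=Q[(abs(Q[:,0]-473)<14)&(Q[:,2]>15)&(Q[:,2]<72)&(Q[:,1]<190)&(Q[:,1]>20)]
for _ in range(3):
    a=np.polyfit(P[:,1],P[:,0],1); r=P[:,0]-np.polyval(a,P[:,1]); P=P[abs(r)<4]
print('front x=',a,len(P),r.std(),'yaw',np.degrees(np.arctan(-a[0])))
T=Q[(abs(Q[:,0]-478)<14)&(Q[:,2]>15)]; print('panel y pct',np.percentile(T[:,1],[0,1,2,98,99,100]).round(1),'ztop',np.percentile(T[:,2],99))
S=Q[(Q[:,1]>195)&(Q[:,1]<212)&(Q[:,0]>500)&(Q[:,0]<610)&(Q[:,2]>8)&(Q[:,2]<45)]
b=np.polyfit(S[:,0],S[:,1],1); print('left side y=',b,len(S))
F=Q[(Q[:,2]>15)&(Q[:,2]<24)&(Q[:,0]>490)&(Q[:,0]<590)&(Q[:,1]<195)]; print('floor',cv2.minAreaRect(F[:,:2].astype(np.float32)),len(F))
B=pts(f)[120:215,220:310].reshape(-1,3); B=B[(B[:,2]>82)&(B[:,2]<91)&(B[:,0]>600)&(B[:,0]<900)&(B[:,1]<240)]; print('box',cv2.minAreaRect(B[:,:2].astype(np.float32)))
C=W[100:175,345:385].reshape(-1,3); C=C[(C[:,2]>110)&(C[:,2]<260)]; print('clip',np.nanpercentile(C,[2,50,98],axis=0).round())
Pt=W[158:198,352:385].reshape(-1,3); Pt=Pt[Pt[:,2]>60]; print('pitch',np.nanpercentile(Pt,[2,50,98],axis=0).round())
E
```

```text
front x= [-5.61909531e-02  4.79302996e+02] 404 1.264356918862855 yaw 3.2161224158135506
panel y pct [ 11.1  14.   16.8 209.7 211.  212.2] ztop 87.43233100378248
left side y= [5.42510266e-02 1.71075211e+02] 143
floor ((565.9733276367188, 97.77108764648438), (50.30405807495117, 133.32327270507812), 5.509321689605713) 275
box ((755.853759765625, 21.939453125), (237.88589477539062, 410.16094970703125), 2.5744855403900146)
clip [[ 553. -379.  113.]
 [ 577. -259.  191.]
 [ 674. -194.  246.]]
pitch [[ 401. -212.   61.]
 [ 429. -144.   80.]
 [ 467. -111.  100.]]
```

Request:
{"api": "move_arm", "payload": {
  "offset": [
    [-1.5,-3.5,-1.5],
    [-1.5,-3.5,-1.5],
    [-1.5,-3.5,-1.5],
    [-1.5,-3.5,-1.5]
  ],
  "twist": [0,0,0,0],
  "fingers": [8.7,8.7,8.7,8.7]
}}

```text
t: 0.43
ee_pos: [135.1, -493.6, 282.3]
eef_rot: [0.981, 0.192, -0.0, -0.001]
ft_force: [-0.2, -0.2, 1.0]
finger_gap: 86.7
gripper_force: 0.0
```

Request:
{"api": "move_arm", "payload": {
  "offset": [
    [3.74,-1.58,-0.15],
    [3.74,-1.58,-0.15],
    [3.74,-1.58,-0.15],
    [3.74,-1.58,-0.15],
    [3.74,-1.58,-0.15],
    [3.74,-1.58,-0.15],
    [3.74,-1.58,-0.15],
    [3.74,-1.58,-0.15],
    [3.74,-1.58,-0.15],
    [3.74,-1.58,-0.15],
    [3.74,-1.58,-0.15],
    [3.74,-1.58,-0.15],
    [1.58,-3.76,0],
    [1.58,-3.76,0],
    [1.58,-3.76,0],
    [1.58,-3.76,0],
    [1.58,-3.76,0],
    [1.58,-3.76,0],
    [1.58,-3.76,0],
    [1.58,-3.76,0]
  ],
  "twist": [0,0,0,0,0,0,0,0,0,0,0,0,0,0,0,0,0,0,0,0],
  "fingers": [8.7,8.7,8.7,8.7,8.7,8.7,8.7,8.7,8.7,8.7,8.7,8.7,8.7,8.7,8.7,8.7,8.7,8.7,8.7,8.7]
}}

```text
t: 2.1
ee_pos: [484.2, 177.5, 300.6]
eef_rot: [0.981, 0.191, 0.0, 0.0]
ft_force: [1.2, 0.1, -0.5]
finger_gap: 86.8
gripper_force: 0.0
```

```bash
python3 - <<'E'
from h import *
f=grab('wrist'); cv2.imwrite('pics/w1.png',cv2.resize(f['img'][:,:,::-1],(800,600)))
print(-f['R'].T@f['t'],f['R'][2],get_obs()['ee_pos'],get_obs()['qpos'])
E
```

```text
[547.06192065 202.63832588 464.18109649] [-0.23068596 -0.09329097 -0.9685457 ] [482.40397824 186.34319161 300.77276698] [ 0.33108079  0.08802232 -0.8248436   1.62723234  0.06189154  1.45255392
 -1.67593422]
```

View pics/w1.png

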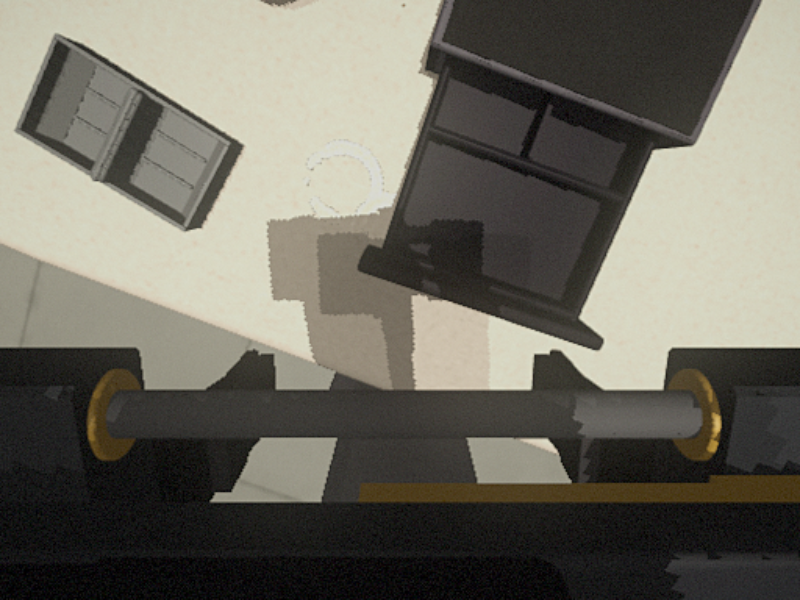

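The wrist view shows the grey insert at (130,130), its rib at (118,135), and the empty well at (500,215) behind the front panel running (365,255)-(600,345). I'll measure both in this frame.

```bash
python3 - <<'E'
from h import *
f=load('wrist'); W=pts(f)
def R(P,n): print(n,len(P),[np.round(x,1) for x in cv2.minAreaRect(P[:,:2].astype(np.float32))],np.median(P[:,2]).round(1))
A=W[15:155,0:165].reshape(-1,3)
R(A[(A[:,2]>43)&(A[:,2]<56)],'rib'); R(A[(A[:,2]>28)&(A[:,2]<41)],'walls')
# well floor
D=W[60:230,230:420]; 
m=((D[...,2]>14)&(D[...,2]<26)).astype(np.uint8); m=cv2.morphologyEx(m,cv2.MORPH_OPEN,np.ones((3,3)))
n,l,s,c=cv2.connectedComponentsWithStats(m)
for i in range(1,n):
    if s[i,4]>150: R(D[l==i],f'floor comp {s[i]}')
D=D.reshape(-1,3)
t=D[(D[:,2]>80)&(D[:,2]<92)&(D[:,0]<510)]; R(t,'panel top')
u=D[(D[:,2]>48)&(D[:,2]<62)&(D[:,0]>465)&(D[:,0]<640)]; R(u,'rims')
# rows along well axes, from guess centre
e=np.radians(3.15); ex=np.array([np.cos(e),np.sin(e)]); ey=np.array([-ex[1],ex[0]])
L=(D[:,:2]-[538.9,114.9]); X=L@ex; Y=L@ey; Z=D[:,2]
k=abs(Y)<40
for a in range(-75,75,3):
    q=k&(X>=a)&(X<a+3)
    if q.sum(): print(a,np.percentile(Z[q],[5,50,95]).round(0),end='; ')
print()
k=abs(X)<30
for a in range(-105,105,3):
    q=k&(Y>=a)&(Y<a+3)
    if q.sum(): print(a,np.percentile(Z[q],[5,50,95]).round(0),end='; ')
E
```

```text
rib 771 [array([490.9, 420. ]), array([12.5, 78.6]), np.float64(80.4)] 49.6
walls 2236 [array([490.9, 420.7]), array([151.5,  84.5]), np.float64(79.9)] 36.5
floor comp [  49    0   70   39 1890] 1890 [array([620.8, 157.6]), array([50.1, 76.5]), np.float64(3.7)] 21.3
floor comp [ 112    2   66   58 2417] 2417 [array([627.1,  74.1]), array([53.7, 71.5]), np.float64(2.9)] 21.2
floor comp [  23   29  134  103 8277] 8277 [array([540.9, 112.5]), array([ 92.4, 158.3]), np.float64(3.1)] 21.3
panel top 1706 [array([481.1, 110.4]), array([ 12.3, 199.4]), np.float64(3.1)] 86.8
rims 3731 [array([562.6, 117.3]), array([154.5, 196.1]), np.float64(3.8)] 55.4
-66 [84. 86. 86.]; -63 [86. 87. 88.]; -60 [86. 87. 88.]; -57 [86. 87. 89.]; -54 [54. 74. 87.]; -51 [54. 56. 57.]; -48 [54. 56. 57.]; -45 [20. 36. 55.]; -42 [20. 21. 23.]; -39 [20. 21. 23.]; -36 [20. 21. 23.]; -33 [19. 21. 23.]; -30 [ 20.  21. 305.]; -27 [ 20.  22. 309.]; -24 [ 20.  21. 308.]; -21 [20. 21. 23.]; -18 [20. 21. 22.]; -15 [20. 21. 23.]; -12 [20. 21. 23.]; -9 [20. 21. 23.]; -6 [20. 21. 23.]; -3 [20. 21. 22.]; 0 [20. 21. 22.]; 3 [20. 
[... 919 characters left out ...]
2 [20. 21. 22.]; -9 [20. 21. 23.]; -6 [20. 21. 22.]; -3 [20. 21. 23.]; 0 [20. 21. 22.]; 3 [20. 21. 23.]; 6 [20. 21. 22.]; 9 [20. 21. 22.]; 12 [20. 21. 23.]; 15 [20. 21. 23.]; 18 [ 20.  22. 309.]; 21 [ 20.  22. 309.]; 24 [ 20.  21. 305.]; 27 [20. 21. 23.]; 30 [20. 21. 23.]; 33 [20. 21. 23.]; 36 [20. 21. 22.]; 39 [20. 21. 23.]; 42 [20. 21. 22.]; 45 [20. 21. 22.]; 48 [20. 21. 23.]; 51 [20. 21. 23.]; 54 [20. 21. 23.]; 57 [20. 21. 23.]; 60 [20. 21. 23.]; 63 [20. 21. 23.]; 66 [20. 21. 23.]; 69 [20. 21. 23.]; 72 [20. 21. 23.]; 75 [20. 22. 55.]; 78 [54. 56. 57.]; 81 [55. 56. 57.]; 84 [ 0. 53. 56.]; 87 [-0.  1.  3.]; 90 [-0.  2.  3.]; 93 [-0.  1.  3.]; 96 [0. 1. 3.]; 99 [-0.  1.  3.]; 102 [0. 1. 3.];
```

Request:
{"api": "move_arm", "payload": {
  "offset": [
    [1.59,-3.56,0],
    [1.59,-3.56,0],
    [1.59,-3.56,0],
    [1.59,-3.56,0],
    [1.59,-3.56,0],
    [1.59,-3.56,0],
    [0,0,0.8],
    [0,0,0.8],
    [0,0,0.8],
    [0,0,0.8],
    [0,0,0.8],
    [0,0,0.8],
    [0,0,0.8],
    [0,0,0.8],
    [0,0,0.8],
    [0,0,0.8],
    [0,0,0.8],
    [0,0,0.8],
    [0,0,0.8],
    [0,0,0.8]
  ],
  "twist": [0,0,0,0,0,0,-7,-7,-7,-7,-7,-7,-7,-7,-7,-7,-7,-7,-7,-7],
  "fingers": [4.5,4.5,4.5,4.5,4.5,4.5,4.5,4.5,4.5,4.5,4.5,4.5,4.5,4.5,4.5,4.5,4.5,4.5,4.5,4.5]
}}

```text
t: 3.82
ee_pos: [492.8, 409.2, 187.8]
eef_rot: [0.497, 0.868, -0.0, -0.0]
ft_force: [0.4, -0.2, -0.3]
finger_gap: 44.9
gripper_force: 0.0
```

Request:
{"api": "move_arm", "payload": {
  "offset": [
    [0,0,0],
    [0,0,0],
    [0,0,0],
    [0,0,0],
    [0,0,0],
    [0,0,0],
    [0,0,0],
    [0,0,0],
    [0,0,0],
    [0,0,0]
  ],
  "twist": [-7,-7,-7,-7,-7,-7,-7,-1.2,0,0],
  "fingers": [4.5,4.5,4.5,4.5,4.5,4.5,4.5,4.5,4.5,4.5]
}}

```text
t: 4.65
ee_pos: [492.7, 409.4, 188.4]
eef_rot: [0.086, 0.996, -0.0, -0.0]
ft_force: [-0.5, 0.2, 0.0]
finger_gap: 44.8
gripper_force: 0.0
```

```bash
cat >> h.py <<'E'
from scipy.spatial.transform import Rotation
def to(x,y,z,yaw):
    o=get_obs(); M=Rotation.from_quat(o['eef_rot']).as_matrix()
    a=np.degrees(np.arctan2(M[1,0],M[0,0])); tw=-((yaw-a+180)%360-180)
    print('pos',o['ee_pos'].round(1),'toolx ang',a.round(2),'zaxis',M[:,2].round(3),'q7',o['qpos'][6].round(2),'F',o['ft_force'].round(1))
    print('offset cm',(M.T@(np.array([x,y,z])-o['ee_pos'])/10).round(2),'twist',tw.round(2))
E
python3 - <<'E'
from h import *
to(490.9,420.5,20,170.2)
E
```

```text
pos [492.7 409.4 188.4] toolx ang 170.08 zaxis [-0. -0. -1.] q7 0.2 F [-0.5  0.2  0. ]
offset cm [ 0.37  1.06 16.84] twist -0.12
```

Request:
{"api": "move_arm", "payload": {
  "offset": [
    [0.37,1.06,0],
    [0,0,3],
    [0,0,3],
    [0,0,3],
    [0,0,3],
    [0,0,0],
    [0,0,0]
  ],
  "twist": [0,0,0,0,0,0,0],
  "fingers": [4.5,4.5,4.5,4.5,4.5,4.5,4.5]
}}

```text
t: 5.23
ee_pos: [490.3, 420.0, 67.9]
eef_rot: [0.085, 0.996, -0.001, -0.001]
ft_force: [0.6, -0.0, 0.5]
finger_gap: 44.8
gripper_force: 0.0
```

```bash
python3 - <<'E'
from h import *
f=grab('wrist'); cv2.imwrite('pics/w2.png',cv2.resize(f['img'][:,:,::-1],(640,480)))
to(490.9,420.5,20,170.2); W=pts(f).reshape(-1,3)
A=W[(abs(W[:,0]-490)<70)&(abs(W[:,1]-420)<100)]; A=A[(A[:,2]>43)&(A[:,2]<54)]; print(cv2.minAreaRect(A[:,:2].astype(np.float32)),len(A))
E
```

```text
pos [490.9 421.1  69.7] toolx ang 170.22 zaxis [-0.     0.001 -1.   ] q7 0.13 F [ 0.1 -0.3  0. ]
offset cm [-0.01 -0.06  4.97] twist 0.02
((489.9655456542969, 421.28204345703125), (11.630602836608887, 79.40546417236328), 79.8782730102539) 1875
```

View pics/w2.png

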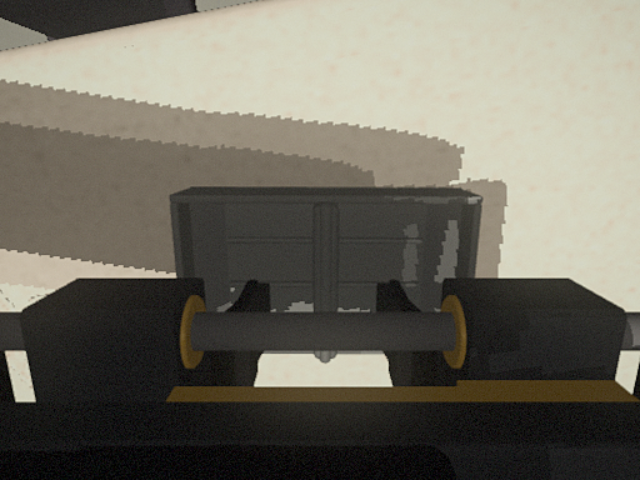

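The wrist view shows the rib at (325,280), centred and parallel between the open fingers at (255,310) and (395,310). I'll go down and grip.

Request:
{"api": "move_arm", "payload": {
  "offset": [
    [0,0,1.5],
    [0,0,1.5],
    [0,0,1.0],
    [0,0,0.8],
    [0,0,0],
    [0,0,0],
    [0,0,0],
    [0,0,0],
    [0,0,0],
    [0,0,0],
    [0,0,0],
    [0,0,0],
    [0,0,0],
    [0,0,0]
  ],
  "twist": [0,0,0,0,0,0,0,0,0,0,0,0,0,0],
  "fingers": [4.5,4.5,4.5,4.5,4.5,4.5,0.8,0.8,0.8,0.8,0.8,0.8,0.8,0.8],
  "grip_force": 25
}}

```text
t: 6.45
ee_pos: [490.9, 420.7, 20.8]
eef_rot: [0.085, 0.996, 0.0, 0.0]
ft_force: [0.5, 0.3, 0.9]
finger_gap: 11.9
gripper_force: 25.0
```

```bash
python3 - <<'E'
from h import *
to(490.9,420.5,20,170.2); o=get_obs(); print(o['finger_gap'],o['gripper_force'])
E
```

```text
pos [490.9 420.7  20.8] toolx ang 170.3 zaxis [ 0.  0. -1.] q7 0.1 F [0.5 0.3 0.9]
offset cm [-0.   -0.02  0.08] twist 0.1
11.859198995003762 24.996889200992882
```

Request:
{"api": "move_arm", "payload": {
  "offset": [
    [0,0,-1],
    [0,0,-3],
    [0,0,-4],
    [0,0,-4],
    [-1.26,-3.69,0],
    [-1.26,-3.69,0],
    [-1.26,-3.69,0],
    [-1.26,-3.69,0],
    [-1.26,-3.69,0],
    [-1.26,-3.69,0],
    [-1.26,-3.69,0],
    [-1.26,-3.69,0],
    [0,0,0],
    [0,0,0],
    [0,0,0],
    [0,0,0],
    [0,0,0],
    [0,0,0]
  ],
  "twist": [0,0,0,0,0,0,0,0,0,0,0,0,-4,-4,-4,-1,0,0],
  "fingers": [0.8,0.8,0.8,0.8,0.8,0.8,0.8,0.8,0.8,0.8,0.8,0.8,0.8,0.8,0.8,0.8,0.8,0.8]
}}

```text
t: 7.95
ee_pos: [540.3, 112.9, 140.7]
eef_rot: [-0.028, 1.0, -0.0, -0.0]
ft_force: [0.1, -0.1, -2.8]
finger_gap: 11.8
gripper_force: 25.0
```

```bash
python3 - <<'E'
from h import *
f=grab('wrist'); W=pts(f).reshape(-1,3); to(540.9,112.5,42,183.2)
p=get_obs(); print(p['finger_gap'],p['gripper_force'])
A=W[(abs(W[:,0]-540)<120)&(abs(W[:,1]-112)<120)]
for lo,hi,n in((162,176,'rib'),(148,162,'walls'),(124,162,'insert'),(50,60,'rims'),(82,92,'panel'),(15,26,'floor')):
    B=A[(A[:,2]>lo)&(A[:,2]<hi)]; 
    if len(B)>20: print(n,len(B),[np.round(x,1) for x in cv2.minAreaRect(B[:,:2].astype(np.float32))],B[:,2].mean())
cv2.imwrite('pics/w3.png',cv2.resize(f['img'][:,:,::-1],(640,480)))
E
```

```text
pos [540.3 112.9 140.7] toolx ang -176.78 zaxis [-0. -0. -1.] q7 0.95 F [ 0.2 -0.9 -1.8]
offset cm [-0.05 -0.04  9.87] twist 0.02
12.00113770715044 24.995651305653155
rib 3090 [array([531.6, 112.8]), array([62. , 29.8]), np.float64(19.1)] 169.30037926398938
walls 6045 [array([514.3, 111.2]), array([ 34.1, 150.1]), np.float64(3.2)] 155.69802863482744
insert 20121 [array([537.6, 112.4]), array([ 81. , 150.1]), np.float64(3.1)] 137.92651143670716
rims 2335 [array([489.6, 111.2]), array([ 34.4, 173.5]), np.float64(3.3)] 55.745150534073574
panel 5570 [array([480.5, 110.6]), array([ 11.9, 199. ]), np.float64(3.0)] 86.93689825746173
floor 3312 [array([492.4, 111.6]), array([ 37.2, 187.2]), np.float64(3.2)] 21.389167717624442
```

View pics/w3.png

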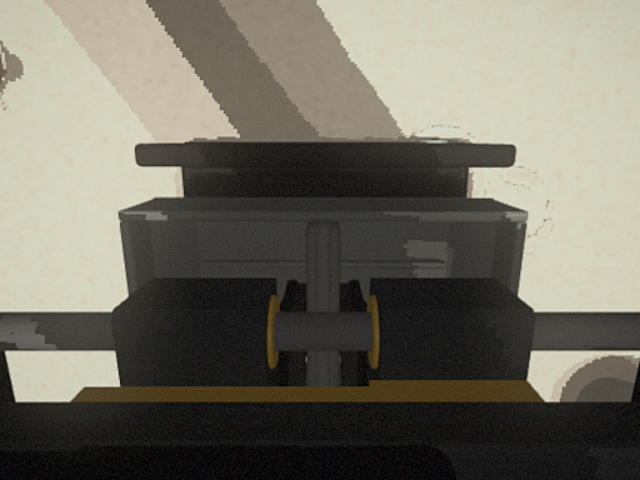

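The wrist view shows the insert held level at (323,280), parallel to the drawer panel at (325,155). The numbers put its centre within about 1 mm of the well. I'll nudge it 1 mm and lower it.

Request:
{"api": "move_arm", "payload": {
  "offset": [
    [-0.1,0,2.0],
    [0,0,2.0],
    [0,0,1.5],
    [0,0,1.0],
    [0,0,0.6],
    [0,0,0.5],
    [0,0,0.5],
    [0,0,0.5],
    [0,0,0.5],
    [0,0,0.4],
    [0,0,0.3],
    [0,0,0],
    [0,0,0]
  ],
  "twist": [0,0,0,0,0,0,0,0,0,0,0,0,0],
  "fingers": [0.8,0.8,0.8,0.8,0.8,0.8,0.8,0.8,0.8,0.8,0.8,0.8,0.8]
}}

```text
t: 9.08
ee_pos: [541.5, 112.7, 42.6]
eef_rot: [-0.029, 1.0, 0.0, -0.0]
ft_force: [0.0, -0.2, -2.3]
finger_gap: 11.7
gripper_force: 25.0
```

Request:
{"api": "move_arm", "payload": {
  "offset": [
    [0,0,0.1],
    [0,0,0.05],
    [0,0,0],
    [0,0,0],
    [0,0,0],
    [0,0,0],
    [0,0,0],
    [0,0,0],
    [0,0,0],
    [0,0,-1],
    [0,0,-2],
    [0,0,-4],
    [0,0,-4],
    [0,0,-4],
    [0,0,0],
    [0,0,0]
  ],
  "twist": [0,0,0,0,0,0,0,0,0,0,0,0,0,0,0,0],
  "fingers": [0.8,0.8,0.8,3.5,3.5,3.5,3.5,3.5,3.5,3.5,3.5,3.5,3.5,3.5,3.5,3.5]
}}

```text
t: 10.42
ee_pos: [542.7, 113.3, 194.1]
eef_rot: [-0.029, 1.0, -0.0, 0.002]
ft_force: [0.3, 0.9, -0.4]
finger_gap: 35.0
gripper_force: 0.0
```

```bash
python3 - <<'E'
from h import *
f=grab('wrist'); W=pts(f).reshape(-1,3); to(420,111,60,183.2)
e=np.radians(3.15); ex=np.array([np.cos(e),np.sin(e)]); ey=np.array([-ex[1],ex[0]])
L=W[:,:2]-[540.9,112.5]; X=L@ex; Y=L@ey; Z=W[:,2]
for n,k in (('frontwall',(abs(Y)<60)&(abs(Y)>12)&(X>-43)&(X<-38)),('left',(X>-35)&(X<5)&(Y>71)&(Y<74.5)),('right',(X>-35)&(X<5)&(Y<-71)&(Y>-74.5)),('rib',(abs(Y)<5)&(abs(X)<38)),('rimF',(abs(Y)<70)&(X>-53)&(X<-49)),('rimL',(Y>81)&(Y<85)&(abs(X)<35)),('rimR',(Y<-81)&(Y>-85)&(abs(X)<35)),('panel',(abs(Y)<70)&(X>-64)&(X<-58))):
    k=k&(Z<120)
    if k.sum(): print(n,k.sum(),np.percentile(Z[k],[10,50,90]).round(1))
A=W[(abs(X)<60)&(abs(Y)<20)&(Z>62)&(Z<80)]; print('rib',[np.round(x,1) for x in cv2.minAreaRect(A[:,:2].astype(np.float32))])
cv2.imwrite('pics/w4.png',cv2.resize(f['img'][:,:,::-1],(640,480)))
E
```

```text
pos [541.8 112.7 192.2] toolx ang -176.71 zaxis [ 0.002 -0.001 -1.   ] q7 1.03 F [-0.1 -1.2 -1.8]
offset cm [12.2   0.53 13.2 ] twist 0.09
frontwall 761 [25.6 56.4 57.9]
left 320 [42.2 55.9 57.9]
right 183 [53.6 57.1 58. ]
rib 887 [68.4 70.  71.6]
rimF 712 [55.2 56.2 57.2]
rimL 360 [54.3 55.8 56.9]
rimR 261 [54.8 55.7 56.8]
panel 1278 [86.4 87.3 88.3]
rib [array([540.3, 112.9]), array([79.4, 11.2]), np.float64(3.2)]
```

View pics/w4.png

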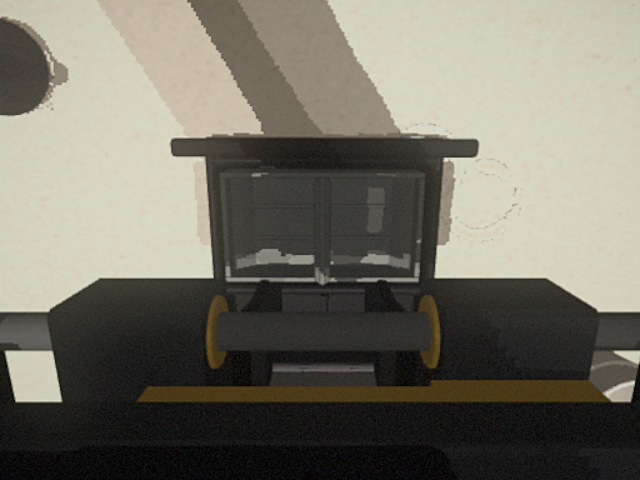

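The wrist view shows the insert seated in the well at (322,228). Its walls read about 56–57 mm against rims at 56, and the rib top is at 70, so it is flush. Next I'll back out, close the fingers, go down in front of the panel and push.

Request:
{"api": "move_arm", "payload": {
  "offset": [
    [3.6,0.05,0],
    [3.6,0.05,0],
    [3.5,0.04,0],
    [0,0,0],
    [0,0,3.5],
    [0,0,3.5],
    [0,0,3.5],
    [0,0,2.5],
    [0,0,1.2],
    [0,0,0],
    [0,0,0]
  ],
  "twist": [0,0,0,0,0,0,0,0,0,0,0],
  "fingers": [0,0,0,0,0,0,0,0,0,0,0]
}}

```text
t: 11.38
ee_pos: [445.7, 108.7, 49.9]
eef_rot: [-0.03, 1.0, 0.001, -0.002]
ft_force: [0.4, 0.0, 0.5]
finger_gap: 0.4
gripper_force: 0.0
```

```bash
python3 - <<'E'
from h import *
to(590,116.5,50,183.2)
E
```

```text
pos [445.7 108.7  49.9] toolx ang -176.5 zaxis [-0.004  0.001 -1.   ] q7 1.01 F [0.4 0.  0.5]
offset cm [-14.45  -0.1   -0.07] twist 0.3
```

Request:
{"api": "move_arm", "payload": {
  "offset": [
    [-1,0,0],
    [-0.8,0,0],
    [-0.6,0,0],
    [-0.5,0,0],
    [-0.5,0,0],
    [-0.5,0,0],
    [-0.6,0,0],
    [-0.6,0,0],
    [-0.7,0,0],
    [-0.7,0,0],
    [-0.7,0,0],
    [-0.7,0,0],
    [-0.7,0,0],
    [-0.7,0,0],
    [-0.7,0,0],
    [-0.7,0,0],
    [0,0,0],
    [0,0,0]
  ],
  "twist": [0,0,0,0,0,0,0,0,0,0,0,0,0,0,0,0,0,0],
  "fingers": [0,0,0,0,0,0,0,0,0,0,0,0,0,0,0,0,0,0]
}}

```text
t: 12.88
ee_pos: [554.1, 115.3, 50.6]
eef_rot: [-0.03, 1.0, 0.001, -0.0]
ft_force: [-0.7, 0.1, 0.0]
finger_gap: 0.3
gripper_force: 0.0
```

```bash
python3 - <<'E'
from h import *
to(590,116.5,50,183.2)
f=grab('scene'); W=pts(f); Q=W[120:225,220:335].reshape(-1,3); e=np.radians(3.15); ex=np.array([np.cos(e),np.sin(e)]);ey=np.array([-ex[1],ex[0]])
L=Q[:,:2]-[475,110]; X=L@ex;Y=L@ey
k=(Y>60)&(Y<97)&(Q[:,2]>65)&(Q[:,2]<80)&(X<200); print('panel front X',np.percentile(X[k],[2,10,30,50]).round(1))
k=(Y>60)&(Y<97)&(Q[:,2]>84)&(Q[:,2]<92)&(X>100); print('box front X',np.percentile(X[k],[0,2,5]).round(1))
E
```

```text
pos [554.1 115.3  50.6] toolx ang -176.56 zaxis [-0.     0.001 -1.   ] q7 0.96 F [-0.7  0.1  0. ]
offset cm [-3.59 -0.09  0.06] twist 0.24
panel front X [90.2 90.4 91.4 92.2]
box front X [100.  163.4 168.6]
```

Request:
{"api": "move_arm", "payload": {
  "offset": [
    [-0.5,0,0],
    [-0.5,0,0],
    [-0.5,0,0],
    [-0.5,0,0],
    [-0.5,0,0],
    [-0.4,0,0],
    [-0.4,0,0],
    [-0.3,0,0],
    [0,0,0]
  ],
  "twist": [0,0,0,0,0,0,0,0,0],
  "fingers": [0,0,0,0,0,0,0,0,0]
}}

```text
t: 13.68
ee_pos: [590.4, 116.7, 50.5]
eef_rot: [-0.03, 1.0, 0.0, -0.0]
ft_force: [0.5, -1.3, -0.5]
finger_gap: 0.4
gripper_force: 0.0
```

Request:
{"api": "move_arm", "payload": {
  "offset": [
    [-0.3,0,0],
    [-0.3,0,0],
    [-0.3,0,0],
    [0,0,0]
  ],
  "twist": [0,0,0,0],
  "fingers": [0,0,0,0]
}}

```text
t: 14.02
ee_pos: [598.2, 117.1, 50.4]
eef_rot: [-0.03, 1.0, -0.0, -0.001]
ft_force: [-4.0, -1.0, 2.7]
finger_gap: 0.2
gripper_force: 2.0
```

Request:
{"api": "move_arm", "payload": {
  "offset": [
    [-0.3,0,0],
    [-0.3,0,0],
    [0,0,0]
  ],
  "twist": [0,0,0],
  "fingers": [0,0,0]
}}

```text
t: 14.27
ee_pos: [605.1, 117.6, 50.5]
eef_rot: [-0.03, 1.0, 0.0, -0.0]
ft_force: [-0.2, -0.2, 0.3]
finger_gap: 0.7
gripper_force: 0.0
```

Request:
{"api": "move_arm", "payload": {
  "offset": [
    [-0.3,0,0],
    [-0.2,0,0],
    [0,0,0]
  ],
  "twist": [0,0,0],
  "fingers": [0,0,0]
}}

```text
t: 14.52
ee_pos: [609.9, 118.0, 50.5]
eef_rot: [-0.03, 1.0, 0.0, -0.0]
ft_force: [-0.5, -0.3, -0.4]
finger_gap: 0.3
gripper_force: 0.0
```

```bash
python3 - <<'E'
from h import *
to(590,116.5,50,183.2)
f=grab('scene'); W=pts(f); Q=W[120:225,220:335].reshape(-1,3); e=np.radians(3.15); ex=np.array([np.cos(e),np.sin(e)]);ey=np.array([-ex[1],ex[0]])
L=Q[:,:2]-[475,110]; X=L@ex;Y=L@ey
k=(Y>40)&(Y<97)&(Q[:,2]>50)&(Q[:,2]<78)&(X<200); print('panel front X',np.percentile(X[k],[2,10,30,50]).round(1))
E
```

```text
pos [609.9 118.   50.5] toolx ang -176.59 zaxis [-0.001  0.    -1.   ] q7 0.97 F [-0.5 -0.3 -0.4]
offset cm [ 2.   -0.03  0.05] twist 0.21
panel front X [142.1 143.3 144.5 145.6]
```

Request:
{"api": "move_arm", "payload": {
  "offset": [
    [-0.2,0,0],
    [-0.15,0,0],
    [0,0,0]
  ],
  "twist": [0,0,0],
  "fingers": [0,0,0]
}}

```text
t: 14.82
ee_pos: [610.1, 118.2, 50.3]
eef_rot: [-0.03, 1.0, -0.001, -0.003]
ft_force: [-14.3, -2.9, 12.4]
finger_gap: 0.5
gripper_force: 7.5
```

Request:
{"api": "move_arm", "payload": {
  "offset": [
    [-0.15,0,0],
    [-0.1,0,0],
    [0,0,0]
  ],
  "twist": [0,0,0],
  "fingers": [0,0,0]
}}

```text
t: 15.07
ee_pos: [610.2, 118.1, 50.3]
eef_rot: [-0.031, 1.0, -0.002, -0.006]
ft_force: [-26.8, -5.5, 21.2]
finger_gap: 0.0
gripper_force: 13.8
```

Firm stop at 610: the drawer is home. I'll back straight off, lift and check.

Request:
{"api": "move_arm", "payload": {
  "offset": [
    [0.5,0,0],
    [1,0,0],
    [2,0,0],
    [3,0,0],
    [3,0,0],
    [0,0,-3],
    [0,0,-4],
    [0,0,-4],
    [0,0,-4],
    [0,0,0],
    [0,0,0]
  ],
  "twist": [0,0,0,0,0,0,0,0,0,0,0],
  "fingers": [0,0,0,0,0,0,0,0,0,0,0]
}}

```text
t: 15.98
ee_pos: [522.2, 113.0, 202.9]
eef_rot: [-0.03, 1.0, -0.0, 0.002]
ft_force: [-0.4, 0.7, -0.5]
finger_gap: 0.4
gripper_force: 0.0
```

```bash
python3 - <<'E'
from h import *
f=grab('scene'); W=pts(f); Q=W[120:225,220:335].reshape(-1,3); e=np.radians(3.15); ex=np.array([np.cos(e),np.sin(e)]);ey=np.array([-ex[1],ex[0]])
L=Q[:,:2]-[475,110]; X=L@ex;Y=L@ey
k=(Y>40)&(Y<97)&(Q[:,2]>50)&(Q[:,2]<78)&(X<200); print('panel front X',np.percentile(X[k],[2,10,30,50]).round(1))
o=get_obs();print(o['t'],o['ee_pos'],o['ft_force'])
cv2.imwrite('pics/s2.png',cv2.resize(f['img'][:,:,::-1],(800,600)))
E
```

```text
panel front X [141.4 143.3 144.4 145.2]
16.0333 [521.20258926 112.49148711 201.07673798] [ 0.31036708  0.0640746  -0.38145725]
```

View pics/s2.png

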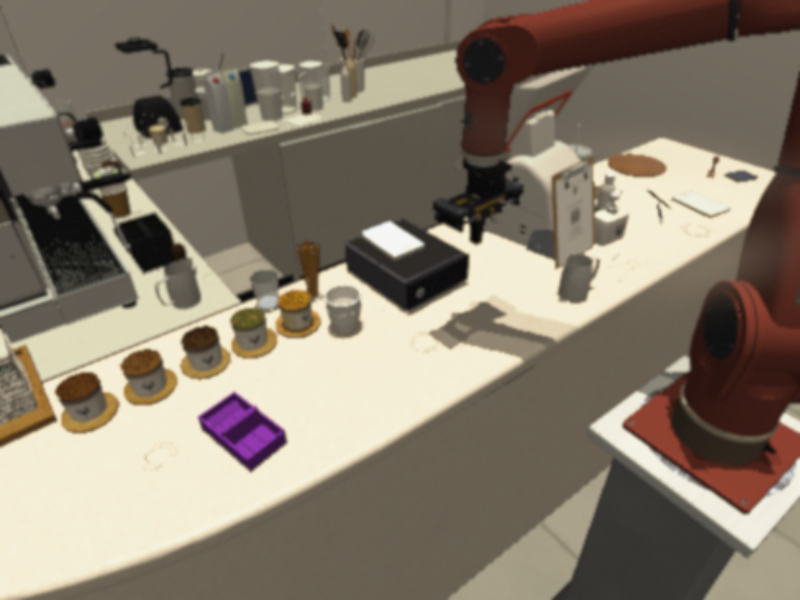

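The scene shows the drawer closed at (420,285). The cups (343,311), pitcher (577,277) and purple look-alike (243,430) have not moved, and the arm is clear.

```bash
python3 -c "
from workcell import hand_in
print(hand_in())"
```

```text
the job is handed in; nothing more can be done
None
```

The grey insert lies flush in the drawer's well, the drawer is pushed fully home and stayed shut after the arm backed off, the pitcher, cups and purple look-alike were not moved, and the job was handed in at about 16 s.

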